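# Index the bench magnifier to the round cast

## Robot

A 6-joint arm with a two-finger parallel gripper is mounted at the origin on the work surface. World frame = base frame: x ahead of the robot, y to its left, z up, the work surface at z = 0. Lengths are in mm, angles in rad, forces in N, time in s.
With the tool pointing down it reaches from about 275 to 825 mm from the base axis. Payload 5.2 kg.
Tool frame: the origin (TCP) lies at the very end of the fingers, on their centre line; the grasp point (between the pads) lies 19 mm behind it; z points along the fingers, y is the direction in which the jaws open and shut (so a half turn about z gives the same grasp; the last joint's range is limited). The gripper opens to 93 mm and grips with 3 to 60 N. Pads are 15 mm wide; open, the fingers measure 128 mm over their backs; the gripper's body (75 mm by 188 mm) begins 65 mm behind the grasp point.
Start: joints at [-1.431, 0.259, 1.535, -0, 1.348, -0.203], TCP at [184.89, -517.997, 189.753] pointing down, gripper open.
Joint ranges: [-3.14, 3.14], [-0.91, 2.08], [0.19, 2.58], [-1.22, 4.36], [0.22, 2.71], [-3.12, 3.12]. Speed limits (rad/s): [2.57, 2.57, 3.14, 3.14, 3.14, 3.14].

## Interface

Orientations are given as [roll, pitch, yaw] about the fixed x, y, z axes, in that order (R = Rz(yaw) Ry(pitch) Rx(roll)).
In Python, from bench import robot gives the robot as it stands. The module is installed in compiled form; this text tells all that it offers. Calls block until the motion is done:
- robot.move_ptp(position, orientation): joint-space move of the TCP to a pose.
- robot.move_linear(position, ori=None, speed=150, f_stop=None): straight line of the TCP; ori=None keeps the orientation; speed is the mean speed in mm/s. With f_stop (N) it stops when the force on the tool has changed by that much, and returns True; else False.
- robot.move_j(angles): joint-space move.
- robot.move_gripper(opening): opening from 0.0 (shut) to 1.0 (fully open); the grip force is fixed at half the most; returns when the fingers have stopped.
- robot.sleep(seconds).
- robot.inverse_kinematics(position, orientation): joint angles nearest the present ones, or None.
- robot.get_image(name): name is "scene" or "top"; returns a dict with "img" (384x512x3 uint8, blue, green, red), "fovy" (degrees; the focal length in pixels is half the picture's height over the tangent of half this angle, whatever the lens; pixels are square), "cx", "cy" (the principal point, pixels), "k1" (the pictures are not rectified: a ray, as slopes to the right and down, at radius r is drawn at 1 + k1 r^2 times it, then the intrinsics apply), "eye" and "orientation" of the camera in the world. Camera axes: x right, y down, z forward; pixel columns grow to the right and rows downward; lengths in mm; the calibration is good to about 2 mm. A picture is of the moment at which its call begins. There is no depth.
A pose or a line that the arm cannot do raises robot.MotionError and nothing moves.
- robot.hand_in(): hands the job in, once; it reports no verdict.
Readings, each from a call of its own:
- robot.current_t(): time.
- robot.current_qpos(): joint angles.
- robot.current_joint_vel(): joint speeds.
- robot.current_joint_efforts(): joint torques, N m.
- robot.current_tcp_pos(): TCP position.
- robot.current_eef_rot(): TCP orientation.
- robot.current_contact_force(): force on the tool from outside, world axes, zero at the start.
- robot.current_ft_torque(): the same for the moment, N m.
- robot.current_gripper_width(): opening from 0.0 (shut) to 1.0 (fully open).
Only numpy, scipy, OpenCV 4.12 (cv2) and the standard library are available. Lean on these libraries where they do the work, as an engineer would, in place of code of your own. Each camera call takes 0.05 s, during which the arm holds its last target. There are 200 camera calls.

## Task

Move the bench magnifier one hole along its bar so that its lens is over the round terracotta medal, not the square tile: pull the lock plunger's knob up, slide the tube section that carries the lens to the next hole on the medal's side, and let the pin go fully home in that hole. Finish while holding: keep your fingers on the knob, pressing it down firmly so that the pin stays fully home. Leave the two casts, the cup, the jar and the brush alone.

Things in the scene. Friction and masses are not known exactly. Their poses are not given: they have to be found in the camera images.
- boom: Fixed magnifier stand: level square aluminium bar, 440 long, 30 wide, top face 90 mm above the table, on two dark steel feet. Origin on the table under the bar's middle; y along the bar, x level across it towards the lens, z up. In the top face, on its centre line, five square holes 12 mm wide, 10 mm deep, at y = -140, -70, 0, 70, 140 mm.
- section (a joint): Grey tube section, 70 mm long, 46 mm wide, that slides on the bar and carries the lens arm, lens and lock plunger. Value in m: travel along the bar's +y; 0 at the start, pin in the middle hole; the next holes are at +0.07 and -0.07. Sliding takes 2 to 4 N. Locked, it has about 1.5 mm of play either way.
- plunger (a joint): Lock plunger, moving straight up in the section. Value in m: 0 pin fully home on a hole's floor (rigid to push on), 0.010 tip level with the bar's top, so the section slides only above that; 0.018 upper stop. A spring and its weight drive it down: 5 N at 0, 8 N at 0.018. Let go between holes, the 9 mm round-nosed pin rides on the bar and drops into the next hole it meets.
- knob: The plunger's black upright round knob, 28 mm across, 26 mm high, above the section. Origin at its centre, 135 mm above the table when the pin is home (top at 148). Below it a 20 mm wide housing tops out at 113 mm; the section's top face is at 97 mm. It moves sideways only with the section; grip it from above in any direction.
- lens (a point): Centre of the 70 mm magnifier lens in its dark ring, 110 mm from the bar's centre line towards the boom's +x, 74 mm above the table. It moves with the tube section.
- medal: The round terracotta cast: disc 46 mm in diameter, 8 mm high, loose on the table beside the bar. Origin under its centre. It lies 70 mm to one side (the boom's +y or -y) of the lens's start, within 3 mm.
- tile: The square terracotta cast, 42 mm wide, 8 mm high, loose on the table. Origin under its centre. It lies 70 mm to the other side of the lens's start.
- cup: Bystander: white ceramic cup, 72 mm across, 85 mm high, standing on the lens side of the bar, near its end. Origin under its centre.
- jar: Bystander: closed glass jar, 60 mm across, 75 mm high, standing on the lens side of the bar, near its end. Origin under its centre.
- brush: Bystander: wooden brush lying on the robot's side of the bar, under 40 mm high. Origin under its middle.
There are look-alikes about, which are no part of the job. What is shaped like the medal but blue or yellow is not meant.

How it is judged (in metres and radians):
On the way, in this order (a step that is already met when the one before it is completed fails the run):
1. the fingers pull the plunger up until the pin is out of the middle hole (value of joint plunger above 0.009 m and contact force between the fingers and knob above 0.5 N), for 0.1 s.
2. the tube section is slid most of the way to the medal's side (horizontal distance between lens and medal below 0.03 m), for 0.05 s.
At the end, for the whole second after the job is handed in: The lens centre is within 10 mm (level distance) of the medal's centre, the section is within 4 mm of the next hole on that side, the plunger is within 2 mm of fully home, the pin bears on the hole with more than 7 N (left alone it gives 5 N) and the fingers bear on the knob with more than 2 N (horizontal distance between lens and medal below 0.01 m and (value of joint section between 0.066 and 0.074 m or value of joint section between -0.074 and -0.066 m) and value of joint plunger below 0.002 m and contact force between knob and boom above 7 N and contact force between the fingers and knob above 2 N); the arm keeps its last pose, push and grip.
It fails at once if a cast is moved by more than 8 mm (distance of any of medal, tile from where it was at the start of the episode above 0.008 m).
It fails at once if the cup, the jar or the brush is moved by more than 15 mm (distance of any of cup, jar, brush from where it was at the start of the episode above 0.015 m).
It also fails if it takes over 35 s, if anything falls off the work surface, if the arm or the gripper's body presses on something with over 40 N, if the wrist force passes 120 N, or if a joint passes its speed limit or range.

## Working session

There is one attempt and no reset: what is moved stays moved. The work goes in short steps, each a Python script; the robot and the scene stay as the last script left them, time stands still between calls to the robot, and variables do not carry over. Pictures are saved under pics/ and viewed, about 8 in all and at most 12, crops included, and the job is handed in when it is done.

```bash
mkdir -p pics
cat > h.py <<'E'
import numpy as np, cv2
from scipy.spatial.transform import Rotation as R
from bench import robot
def cam(n):
    d=robot.get_image(n); d['f']=d['img'].shape[0]/2/np.tan(np.radians(d['fovy'])/2)
    o=np.array(d['orientation']); d['R']=o if o.shape==(3,3) else R.from_euler('xyz',o).as_matrix(); return d
def ray(d,u,v):
    p=np.array([(u-d['cx'])/d['f'],(v-d['cy'])/d['f']]); q=p.copy()
    for _ in range(20): q=p/(1+d['k1']*(q@q))
    return d['R']@np.array([q[0],q[1],1])
def at(d,u,v,z):
    r=ray(d,u,v); e=np.array(d['eye']); return e+r*(z-e[2])/r[2]
def proj(d,P):
    c=d['R'].T@(np.array(P,float)-d['eye']); q=c[:2]/c[2]; q=q*(1+d['k1']*(q@q)); return q*d['f']+[d['cx'],d['cy']]
E
python3 - <<'E'
from h import *
for n in('top','scene'):
    d=cam(n); print({k:v for k,v in d.items() if k!='img'}); cv2.imwrite(f'pics/{n}0.png',d['img'])
    cv2.imwrite(f'pics/{n}0b.png',cv2.resize(d['img'],(800,600),interpolation=cv2.INTER_CUBIC))
print(robot.current_eef_rot(),robot.current_t())
E
```

```text
{'fovy': 46.698868737579076, 'cx': 250.01593218235047, 'cy': 192.29607827210077, 'k1': 0.05472929672326819, 'eye': array([ 433.26815687,    7.54496412, 1227.77585985]), 'orientation': array([-2.96571038e+00,  1.19875282e-03, -1.54380083e+00]), 'f': np.float64(444.7623270029334), 'R': array([[ 0.0269922 , -0.98421947,  0.17488125],
       [-0.99963493, -0.02636612,  0.00590284],
       [-0.00119875, -0.17497674, -0.98457184]])}
{'fovy': 56.65081858297167, 'cx': 253.41800106538275, 'cy': 184.0092097659568, 'k1': 0.0014308552204117305, 'eye': array([1089.82861717,  173.87785558,  574.40930746]), 'orientation': array([-2.31814888,  0.01826631,  1.81576527]), 'f': np.float64(356.2041706578186), 'R': array([[-0.24248574,  0.66265597, -0.70858149],
       [ 0.96998301,  0.15184743, -0.18993502],
       [-0.0182653 , -0.73336854, -0.67958587]])}
[-3.14003103e+00 -3.08846751e-04  3.42818968e-01] 0.1
```

View pics/top0b.png

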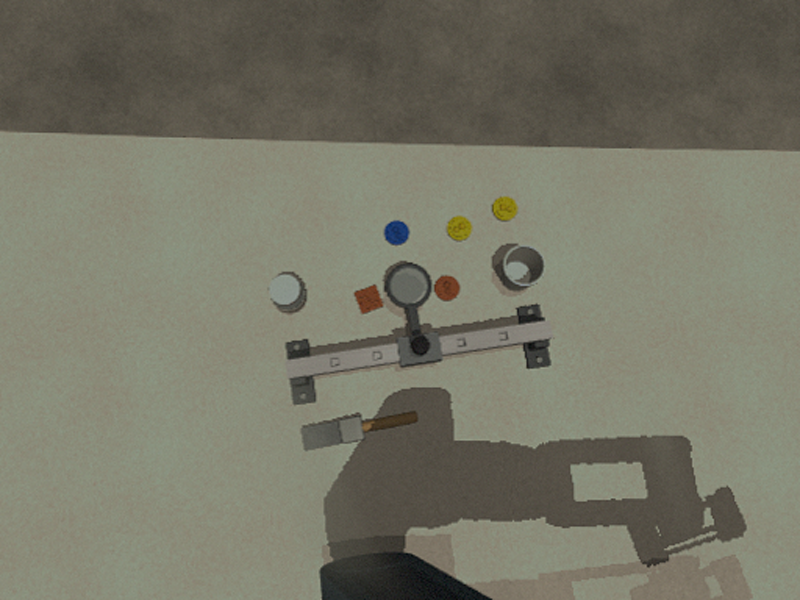

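View pics/scene0b.png

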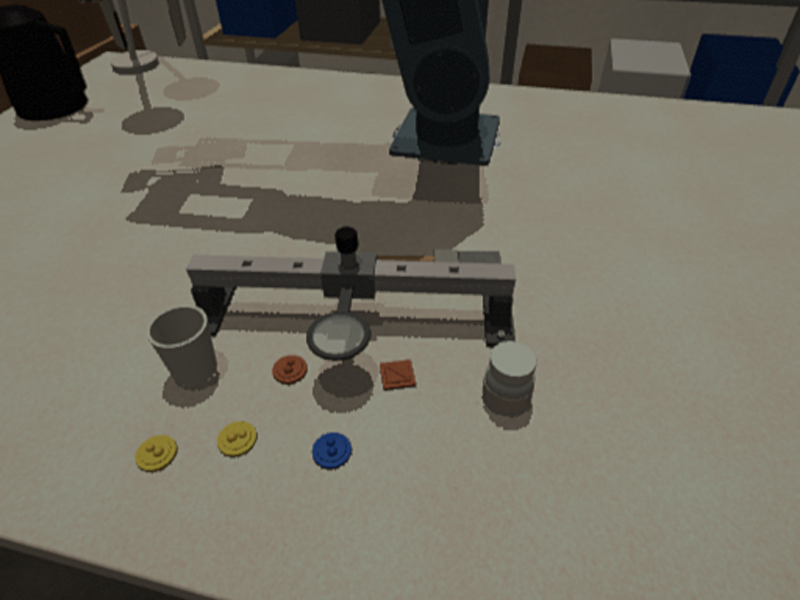

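Top view (800x600): the knob is at (420,345) and the lens at (408,285). The bar holes are at (335,362), (377,356), (461,342) and (503,336). Candidates for the medal: terracotta round (447,288), blue round (396,232), yellow rounds (459,228) and (504,208), and the square tile (369,299). I choose the terracotta round one, to the right in the image, and check it in a crop.

Run:
```python
from h import *
d=cam('top'); c=d['img'][165:245,205:345]; cv2.imwrite('pics/c1.png',cv2.resize(c,None,fx=5.7,fy=5.7,interpolation=cv2.INTER_CUBIC))
s=.64
H=[at(d,u*s,v*s,90)[:2] for u,v in((335,362),(377,356),(461,342),(503,336))]; print(np.round(H,1),np.round(np.diff(H,axis=0),1))
print('knob',at(d,420*s,345*s,148),'medal',at(d,447*s,288*s,8),'tile',at(d,369*s,299*s,8),'lens',at(d,408*s,285*s,74))
e=cam('scene')
print('scene: knob',at(e,346*s,234*s,148),'medal',at(e,290*s,369*s,8),'lens',at(e,338*s,335*s,74))
print(np.round([at(e,u*s,v*s,90)[:2] for u,v in((247,263),(298,265),(401,268),(454,269))],1))
```

```text
[[ 530.7  102.6]
 [ 542.3   34.2]
 [ 569.1 -103.1]
 [ 581.  -172. ]] [[  11.6  -68.4]
 [  26.8 -137.4]
 [  11.8  -68.9]]
knob [555.75498177 -33.64878223 148.        ] medal [675.24287842 -85.22516538   8.        ] tile [651.54109005  53.52530112   8.        ] lens [665.56587599 -14.17998775  74.        ]
scene: knob [562.97095383 -30.82944304 148.        ] medal [681.06661836 -80.86493381   8.        ] lens [666.11777651 -14.04929175  74.        ]
[[ 582.4 -170.1]
 [ 571.  -100.9]
 [ 546.2   35.8]
 [ 532.6  104.7]]
```

View pics/c1.png

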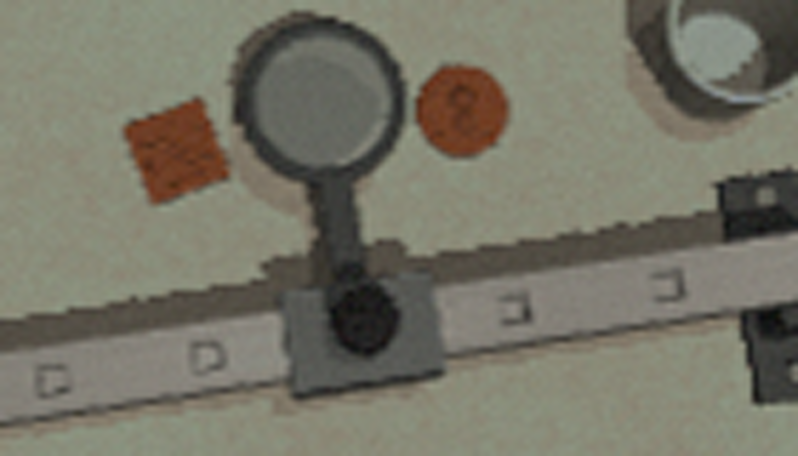

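The crop confirms it: a round terracotta disc at (462,110), to the right of the lens, and the square tile to the left. The pairs of holes from both cameras put the bar's middle at about (557,-33.5), with the direction to the medal (0.180,-0.984). The lens and medal positions agree with this. Next I grip the knob with the jaws along the bar.

Run:
```python
from h import *
O=[np.pi,0,0.181]
robot.move_ptp([557,-33.5,185],O)
robot.move_linear([557,-33.5,118],speed=60,f_stop=8)
print(robot.current_tcp_pos(),robot.current_contact_force())
robot.move_gripper(0.0)
print(robot.current_tcp_pos(),robot.current_gripper_width(),robot.current_contact_force(),robot.current_t())
d=cam('scene'); c=d['img'][120:260,130:320]; cv2.imwrite('pics/c2.png',cv2.resize(c,None,fx=4.2,fy=4.2,interpolation=cv2.INTER_CUBIC))
```

```text
[557.36641191 -33.60556504 118.47093234] [-0.5650675  -0.73840646  0.01783256]
[557.57186503 -33.58915743 118.67927426] 0.007398073966303973 [-0.44816738  0.54487383  5.4178978 ] 5.1083
```

View pics/c2.png

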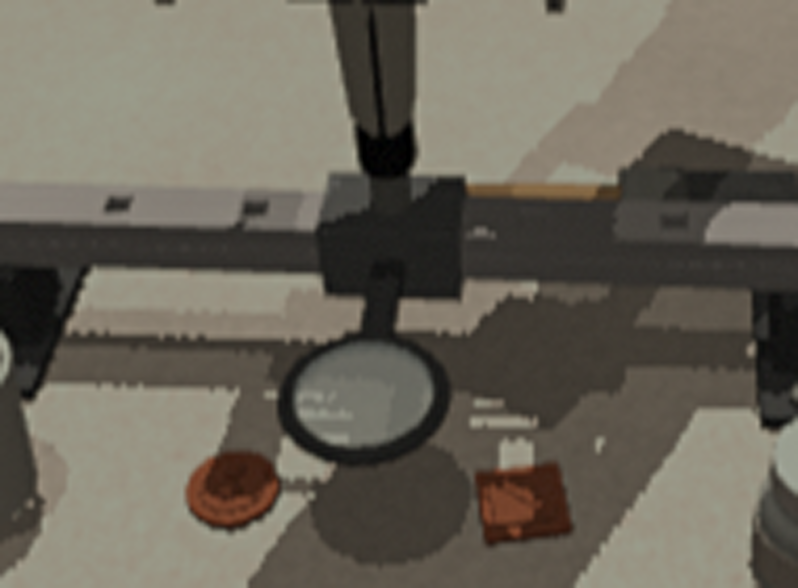

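The jaws shut to 0.7 mm, so they hold nothing. I'll project the model into the picture to see where the fingers are relative to the knob.

Run:
```python
from h import *
d=cam('scene'); t=cam('top')
im=cv2.resize(d['img'][130:200,190:250],None,fx=8,fy=8,interpolation=cv2.INTER_CUBIC)
for z,c in((118,(0,0,255)),(122,(0,255,255)),(148,(0,255,0))):
    P=proj(d,[557,-33.5,z]); q=(P-[190,130]+.5)*8; cv2.drawMarker(im,tuple(int(x) for x in q),c,0,20,2); print(z,P,proj(t,[557,-33.5,z]))
# before-picture with markers
b=cv2.imread('pics/scene0.png'); b=cv2.resize(b[130:200,190:250],None,fx=8,fy=8,interpolation=cv2.INTER_CUBIC)
b=b*1
for z,c in((97,(255,0,255)),(113,(0,0,255)),(122,(0,255,255)),(148,(0,255,0))):
    a=np.linspace(0,6.28,40); r=14 if z>120 else 10
    for x in a:
        q=(proj(d,[557+r*np.cos(x),-33.5+r*np.sin(x),z])-[190,130]+.5)*8
        cv2.circle(b,tuple(int(v) for v in q),2,c,-1)
both=cv2.hconcat([im,b]); both=cv2.resize(both,(800,int(both.shape[0]*800/both.shape[1])))
both=np.clip(both.astype(float)*1.8,0,255); cv2.imwrite('pics/c3.png',both)
print(robot.current_contact_force(),robot.current_ft_torque())
```

```text
118 [222.25396044 159.58498955] [268.26681989 221.64433464]
122 [222.10105707 158.05081141] [268.32960527 221.46787943]
148 [221.07846164 147.79084895] [268.74882734 220.28971668]
[-0.70549741  1.21848921  6.3126453 ] [ 0.05197054  0.00873674 -0.05078528][ WARN:0@2.328] global loadsave.cpp:1063 imwrite_ Unsupported depth image for selected encoder is fallbacked to CV_8U.
```

View pics/c3.png

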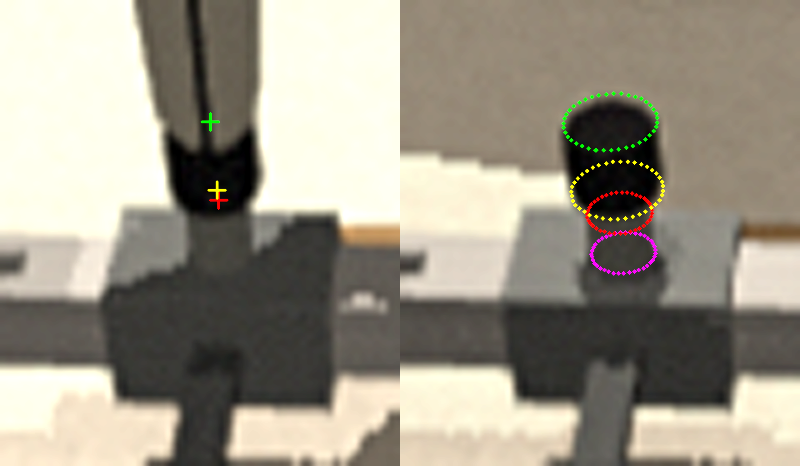

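The knob is where I measured it, but the picture shows the closed fingertips overlapping its top rather than wrapping round it. I'll open and compare wide views.

Run:
```python
from h import *
robot.move_gripper(1.0); print(robot.current_gripper_width(),robot.current_tcp_pos(),robot.current_contact_force(),robot.current_eef_rot(),robot.current_t())
d=cam('scene'); a=cv2.resize(d['img'][70:190,160:290],(400,369),interpolation=cv2.INTER_CUBIC)
robot.move_gripper(0.3); print(robot.current_gripper_width(),robot.current_contact_force())
d=cam('scene'); b=cv2.resize(d['img'][70:190,160:290],(400,369),interpolation=cv2.INTER_CUBIC)
cv2.imwrite('pics/c4.png',cv2.convertScaleAbs(cv2.hconcat([a,b]),alpha=1.8)); print(robot.current_t())
```

```text
0.9989794767931506 [556.98193429 -33.46978227 118.01880249] [0.57658571 0.2371443  0.25892146] [-3.14157239e+00  6.96015156e-06  1.81020688e-01] 6.7333
0.30013431885090336 [ 0.30300566 -2.96958414 -1.20020114]
7.9667
```

View pics/c4.png

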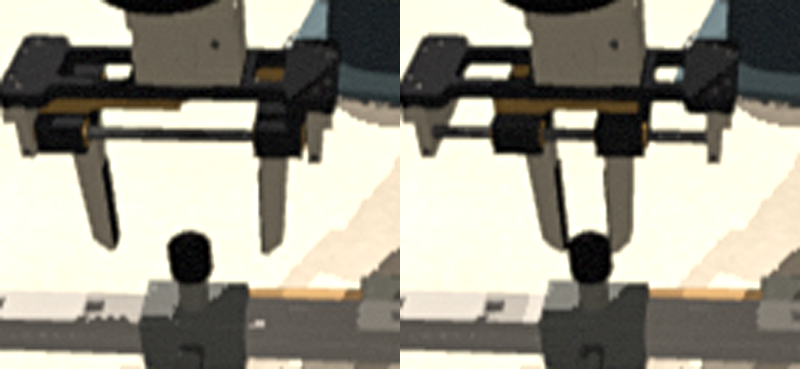

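In the left half the open tips are at pixel v≈151. A TCP of z=118 should put them at v≈160. The closed fingers covered the knob's top, so the tips really seem to be about 30 mm higher than the pose reading says. I'll test this with a guarded descent, jaws wide open and clear of the section, and look again.

Run:
```python
from h import *
robot.move_gripper(1.0)
S=[]
for z in (118,96):
    if z<118: print(robot.move_linear([557,-33.5,z],speed=40,f_stop=5))
    print(robot.current_tcp_pos(),robot.current_contact_force())
    d=cam('scene'); S.append(cv2.resize(d['img'][130:190,185:255],(800,686),interpolation=cv2.INTER_CUBIC)[:,:])
im=cv2.convertScaleAbs(S[1],alpha=1.8); im=cv2.resize(im,(700,600))
# predicted tips for reported TCP (red) and tips 30 mm higher (green)
p=robot.current_tcp_pos()
for dz,c in((0,(0,0,255)),(30,(0,200,0))):
    for s in(-52,52):
        q=(proj(d,[p[0]+s*.18,p[1]-s*.984,p[2]+dz])-[185,130]+.5)*10; cv2.drawMarker(im,tuple(int(x) for x in q),c,0,24,2)
cv2.imwrite('pics/c5.png',im); t=cam('top'); cv2.imwrite('pics/t5.png',t['img']); print(robot.current_t())
print(robot.current_qpos())
```

```text
[557.00768275 -33.52297856 118.02832784] [ 0.30988738  0.05291848 -0.21118792]
False
[557.03352182 -33.51600568  95.93746651] [ 0.36724037  1.27894006 -0.09623346]
9.95
[-2.59935687e-01  3.52100560e-01  1.64606864e+00 -2.32994210e-05
  1.14289374e+00  1.12985859e+00]
```

View pics/c5.png

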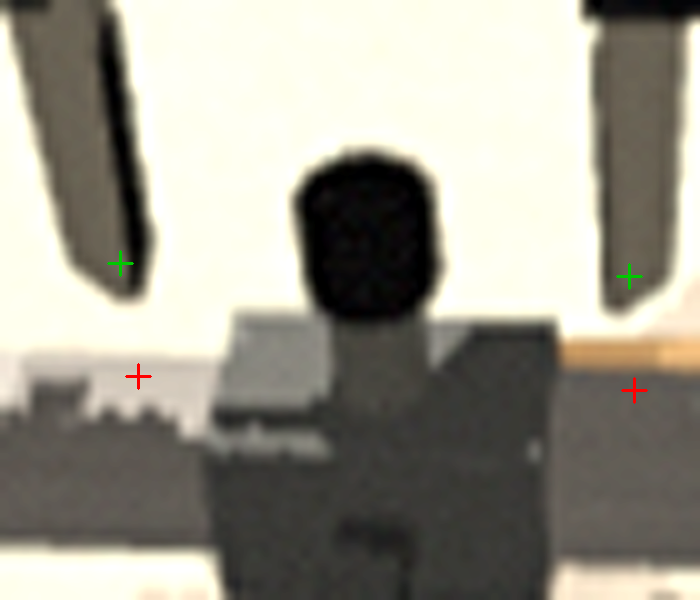

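The open tips sit about 28 mm above the reported TCP once I allow for the pad's front edge. That also explains the earlier closure: the tips shut on the knob's top, 148 mm up, at a reported z of 118.5 with about +5 N. So I command z about 29 mm lower and close; a good grip should read a width near 0.30.

Run:
```python
from h import *
print(robot.move_linear([557,-33.5,88],speed=40,f_stop=5), robot.current_contact_force())
robot.move_gripper(0.0)
print(robot.current_tcp_pos(),robot.current_gripper_width(),robot.current_contact_force(),robot.current_t())
d=cam('scene'); im=cv2.resize(d['img'][100:240,140:310],(728,600),interpolation=cv2.INTER_CUBIC)
cv2.imwrite('pics/c6.png',cv2.convertScaleAbs(im,alpha=1.6))
```

```text
False [ 0.41210883 -0.0049927  -0.08770642]
[557.08490688 -33.79789352  88.04019442] 0.2980984076349801 [-0.13661322 -1.99907998 -0.32392998] 11.3333
```

View pics/c6.png

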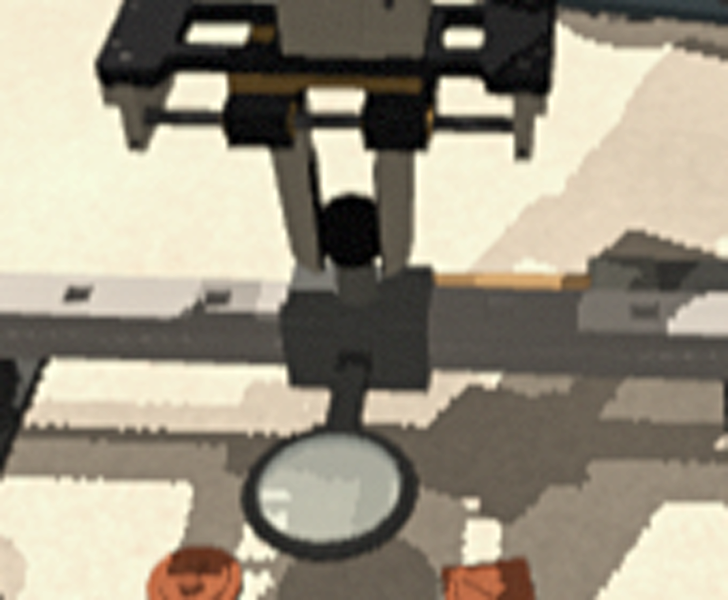

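The grip is good: width 0.298 is 27.7 mm, and the knob is between the pads in the picture. Now I lift and check the spring force before sliding.

Run:
```python
from h import *
f0=robot.current_contact_force()
print(robot.move_linear([557,-33.5,102],speed=30,f_stop=20)); robot.sleep(0.3)
print(robot.current_tcp_pos(),robot.current_gripper_width(),robot.current_contact_force()-f0)
u=np.array([.18,-.984,0])
if robot.current_gripper_width()>.27 and (robot.current_contact_force()-f0)[2]<-4:
    print(robot.move_linear(np.array([557,-33.5,102])+70*u,speed=50,f_stop=20)); robot.sleep(.2)
    print(robot.current_tcp_pos(),robot.current_gripper_width(),robot.current_contact_force()-f0,robot.current_t())
    d=cam('scene'); im=cv2.resize(d['img'][100:270,100:310],(741,600),interpolation=cv2.INTER_CUBIC)
    cv2.imwrite('pics/c7.png',cv2.convertScaleAbs(im,alpha=1.6))
```

```text
False
[556.91331042 -33.48318062 101.81836559] 0.29275307091179403 [ 2.2602805  -0.07989874 -6.88929778]
False
[ 569.48243346 -102.60618206  102.05187089] 0.2950293008854378 [-0.46427053  1.48219228 -7.23029731] 14.05
```

View pics/c7.png

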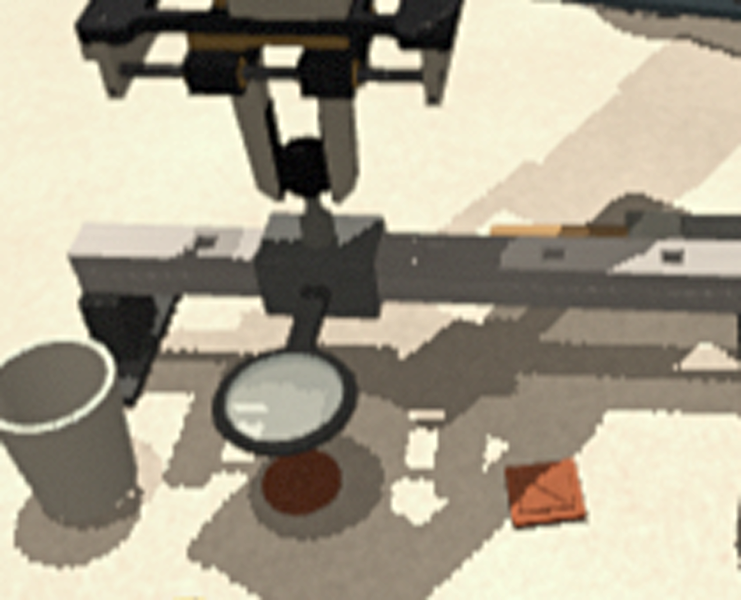

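The pull of about -7 N matches the spring, and the section has moved with the lens now above the medal. Next I lower the pin into the hole.

Run:
```python
from h import *
p=np.array([557,-33.5,102])+70*np.array([.18,-.984,0])
for z in (93,89.5):
    p[2]=z; print(robot.move_linear(p,speed=30,f_stop=14),robot.current_tcp_pos(),robot.current_contact_force())
p[2]=80
print(robot.move_linear(p,speed=8,f_stop=22)); robot.sleep(.4)
print(robot.current_tcp_pos(),robot.current_contact_force(),robot.current_gripper_width(),robot.current_t())
```

```text
False [ 569.51411956 -102.55203076   92.82558868] [-1.41496815 -0.8604847  -6.23663472]
False [ 569.5056749  -102.53029356   89.35926939] [-1.74043109 -1.20624769 -5.01874887]
True
[ 569.53937033 -102.59377443   87.77451091] [-1.58026192 -0.03050115  5.39421437] 0.29246235529606573 15.8667
```

The pin is home: the reading is z=87.8, against 88.0 when I gripped it in the middle hole, and the press is +5.4 N. I'll press a little harder for margin and check over time with a picture.

Run:
```python
from h import *
p=np.array([557,-33.5,102])+70*np.array([.18,-.984,0])
p[2]=80; print(robot.move_linear(p,speed=8,f_stop=14))
for _ in range(4): robot.sleep(.5); print(robot.current_tcp_pos()[2],robot.current_contact_force(),robot.current_gripper_width())
print(robot.current_t())
d=cam('scene'); im=cv2.resize(d['img'][100:270,100:310],(741,600),interpolation=cv2.INTER_CUBIC)
cv2.imwrite('pics/c8.png',cv2.convertScaleAbs(im,alpha=1.6))
```

```text
True
87.76081736285846 [-1.83374159  0.18082916  6.14327801] 0.2953026349220491
87.77845636311815 [-1.05548567  0.7923011   6.44284709] 0.2974304549710519
87.77756971609146 [-1.34516611 -0.14045186  6.34168598] 0.29432416344879386
87.78367298889219 [-0.80853531  0.22499755  5.3672662 ] 0.29294527344264265
18.25
```

View pics/c8.png

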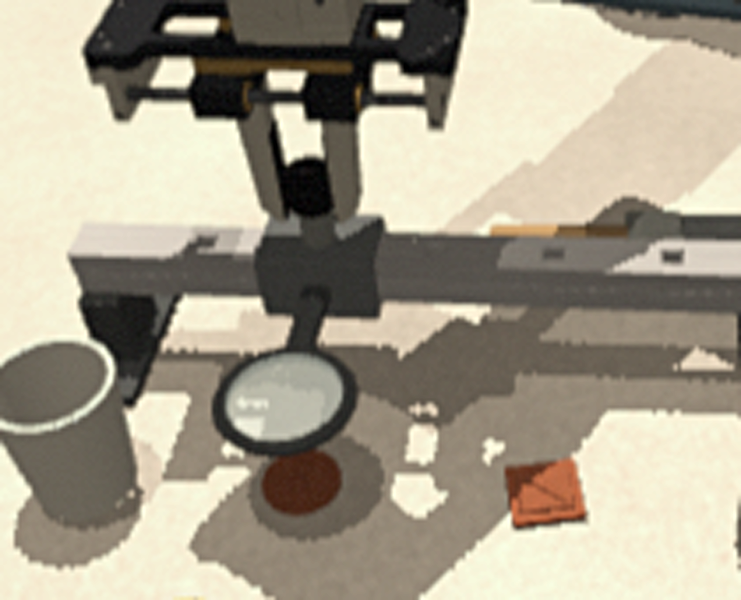

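The knob is low and seated. The lens at (285,400) stands above the medal at (302,482), and the cup and tile have not moved. I'll add a small fixed-target press for margin, check lens against medal numerically, and hand in.

Run:
```python
from h import *
d=cam('scene'); k=741/210
L=at(d,100+285/k-.5,100+400/k-.5,74); M=at(d,100+302/k-.5,100+482/k-.5,8); print(L,M,np.hypot(*(L-M)[:2]))
p=np.array([557,-33.5,102])+70*np.array([.18,-.984,0]); p[2]=87.3
print(robot.move_linear(p,speed=8,f_stop=25)); 
F=[]
for _ in range(6): robot.sleep(.15); F.append(robot.current_contact_force()[2])
print(np.round(F,1),robot.current_tcp_pos(),robot.current_gripper_width(),robot.current_t())
if min(F)>4: robot.hand_in(); print('handed in')
```

```text
[677.97466432 -82.58816258  74.        ] [681.15813798 -81.94283406   8.        ] 3.2482231232377075
False
[4.9 4.7 5.2 4.6 4.6 4.5] [ 569.43503789 -102.55128859   87.83954321] 0.2986984773481918 19.7833
the job is handed in; nothing more can be done
handed in
```

The magnifier is one hole along, on the medal's side, with its pin home, and I handed the job in at about 19.8 s of the 35 s. No verdict was reported.

**What I did:** I gripped the knob from above, pulled the plunger up 14 mm, slid the section 70 mm, and lowered the pin into the hole. I finished still gripping the knob and pressing down.

**Last checks:**
- **Lift and slide:** lifting read about -7 N, as the spring should give. The lens is about 3 mm from the medal's centre by the scene camera.
- **Pin home:** the final tool height was 87.8 mm, against 88.0 mm when I gripped the knob in the middle hole.
- **Press:** the steady downward press on the knob was about 4.6 N. With the 5 N spring, that puts the pin at about 9.6 N, above the 7 N needed. This sum is not a direct reading.
- **Casts and bystanders:** the tile, medal and cup look unmoved in the last picture viewed. I did not re-measure the jar or the brush.

**What disagreed or failed:**
- **Tool height:** the fingertips were about 29 mm higher than the reported tool position. Because of this, my first grip closed on top of the knob and held nothing. I corrected for it by eye and by contact before gripping again, and I don't know the cause.
- **Extra press:** a last attempt to press harder did not help, and the press dropped from about 6 N to 4.6 N.

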